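Show the sample ball to the inspection scope

TASK

Push the inspection scope's filter drawer fully home until it snaps into its detent. Then pick up the sample tray by its grip, keeping it level so that the loose steel ball stays in its pocket, turn the tray so that the end with the ball faces the scope, and hold the ball still and level on the lens axis, 90 mm in front of the lens. Finish while holding it there; do not touch the ball, and leave the other things on the bench where they are.

Things in the scene. Friction and masses are not known exactly. Their poses are not given: they have to be found in the camera images.
- scope: side-looking inspection scope, fixed to the bench: a grey base box 220 (x) x 200 (y) x 75 (z) mm, on it at the rear a white column with a black and steel lens barrel (52 mm in diameter, axis 150 mm above the bench, column top at 200 mm) that points out over the drawer. Origin: centre of the underside. Its front (drawer and lens) faces its own -x axis; the base's front face is at x = -110 mm
- filter_drawer (a joint): filter drawer in the front of the scope's base, in m: 0 = fully home, grows as it comes out along the scope's -x, at most 0.095. It runs with about 1 N of friction, stays where it is left, and meets a sprung roller detent from 19 mm to 9 mm before home (up to about 8 N to pass; let go in there it springs back out to 19 mm); from 8 mm inwards the roller snaps it home against a hard stop and keeps it there
- pull_face (a point): centre of the front face of the drawer's black pull block, which is 60 mm wide (scope's y), 36 mm high (from 22 to 58 mm above the bench) and stands 25 mm proud of the drawer's white front panel (120 mm wide, 12 to 66 mm above the bench). The point's axes are the scope's: push along +x. With the drawer home this face is 37 mm in front of the base's front face
- lens (a point): centre of the lens's front face, 150 mm above the bench, 60 mm behind the base's front face; axes as the scope: the lens looks along -x
- view_point (a point): the point on the lens axis 90 mm in front of the lens (150 mm above the bench), where the ball's centre has to be held; axes as the scope
- tray: aluminium sample tray, 130 (x) x 74 (y) mm, 4 mm floor with a 10 mm high edge, 0.25 kg or so. Origin: centre of the underside, z up. Two ring pockets at x = +45 and -45 mm; the ball lies in the +x one, so +x points to the ball's end. In the middle stands an upright grey grip plate, 36 mm long (x), 12 mm thick (y), its top 82 mm above the underside
- tray_grip (a point): on the grip plate's centre line, 62 mm above the tray's underside, the place to grasp it: fingers on both sides, closing along the tray's y; axes as the tray
- pocket (a point): where the ball's centre lies when it is centred in its pocket: 45 mm along the tray's +x from the tray's middle, 16 mm above the underside; axes as the tray. The pocket is a ring 19 mm wide inside and only 3 mm high: the ball rolls 1 to 3 mm in it and leaves it if the tray tips past about 35 degrees or is jerked
- ball_center (a point): centre of the loose polished steel ball, 24 mm in diameter, 56 g
- tube_rack: bystander: white rack with 18 capped tubes, 168 x 90 x 109 mm; origin: centre of the underside
- reagent_bottle: bystander: amber bottle, 68 mm in diameter, 150 mm high; origin: centre of the underside
- white_jar: bystander: white jar, 72 mm in diameter, 75 mm high; origin: centre of the underside
- vial: bystander: small capped vial, 26 mm in diameter, 45 mm high, stands between tray and scope; origin: centre of the underside
- petri_dish: bystander: covered glass dish, 94 mm in diameter, 16 mm high; origin: centre of the underside
- slide_box: bystander: cardboard box 90 x 60 x 32 mm; origin: centre of the underside
- steel_beaker: bystander: steel beaker with pens in it, 70 mm in diameter, 90 mm high (pens to 155 mm); origin: centre of the underside
- ball: the same ball as a body; its origin turns with it as it rolls, so use point ball_center
Things that resemble listed ones, but are neither listed nor needed, are in the scene too. What is shaped like the tray but green or turquoise is not meant.

How it is judged (in metres and radians):
On the way, in this order (a step that is already met when the one before it is completed fails the run):
1. the filter drawer is home in its detent, the tray still on the bench (value of joint filter_drawer below 0.003 m and height (world z) of tray below 0.01 m), for 0.2 s.
2. the tray is lifted clear of the bench, level, with the ball in its pocket (height (world z) of tray above 0.06 m and angle between tray's own z axis and vertical below 0.3 rad and distance between ball_center and pocket below 0.01 m), for 0.2 s.
At the end, for the whole second after the job is handed in: Held: drawer under 3 mm from home; ball within 25 mm of the view point and 10 mm of its pocket's centre; tray gripped, off the scope, level to 0.12 rad, under 20 mm/s, ball end to the lens (lens over 90 mm along the tray's +x, under 50 mm aside) (value of joint filter_drawer below 0.003 m and distance between ball_center and view_point below 0.025 m and distance between ball_center and pocket below 0.01 m and angle between tray's own z axis and vertical below 0.12 rad and linear speed of tray below 0.02 m/s and x of lens in the frame of tray above 0.09 m and y of lens in the frame of tray between -0.05 and 0.05 m and contact force between the fingers and tray above 1 N and contact force between tray and scope below 0.2 N); the arm keeps its last pose, push and grip.
It fails at once if the ball leaves its pocket (over 20 mm from its centre) (distance between ball_center and pocket above 0.02 m).
It fails at once if the tray is tipped by more than 0.45 rad (angle between tray's own z axis and vertical above 0.45 rad).
It fails at once if the robot touches the ball (contact force between any of the arm, the fingers and ball above 0.3 N).
It fails at once if another thing on the bench is moved by more than 40 mm or toppled (distance of any of tube_rack, reagent_bottle, white_jar, vial, petri_dish, slide_box, steel_beaker from where it was at the start of the episode above 0.04 m or angle between any of tube_rack, reagent_bottle, white_jar, vial, petri_dish, slide_box, steel_beaker's own z axis and vertical above 0.5 rad).
It also fails if it takes over 58 s, if anything falls off the work surface, if the arm or the gripper's body presses on something with over 40 N, if the wrist force passes 120 N, or if a joint passes its speed limit or range.

ROBOT

A 6-joint arm with a two-finger parallel gripper is mounted at the origin on the work surface. World frame = base frame: x ahead of the robot, y to its left, z up, the work surface at z = 0. Lengths are in m, angles in degrees, forces in N, time in s.
With the tool pointing down it reaches from about 0.4 to 0.825 m from the base axis. Payload 7 kg.
Tool frame: the origin (TCP) lies between the finger pads; the fingertips stand 22 mm ahead of it and the grasp point (between the pads) lies 3 mm ahead of it; z points along the fingers, y is the line along which they close (so a half turn about z gives the same grasp; the last joint's range is limited). The gripper opens to 88 mm and grips with 3 to 60 N. Pads are 19 mm wide; open, the fingers measure 130 mm over their backs; the gripper's body (78 mm by 193 mm) begins 47 mm behind the grasp point.
Start: joints at [81.538, 20.546, 0.682, 0, -70.136, -16.507], TCP at [0.285, 0.612, 0.249] pointing down, gripper open.
Joint ranges: [-176.03, 176.03], [-82.01, 121.73], [-58.28, 71.71], [-173.87, 95.51], [-174.79, -0.11], [-173.66, 173.66]. Speed limits (degrees/s): [136.94, 136.94, 172.46, 180, 180, 180].

INTERFACE

Orientations are given as [roll, pitch, yaw] about the fixed x, y, z axes, in that order (R = Rz(yaw) Ry(pitch) Rx(roll)).
In Python, from plant import ctrl gives the robot as it stands.
- The arm moves only by the tool apply_moves, never from a script. Its argument "targets" is a list of rows, each an object with "travel": the shift along the tool's x, y, z in mm, a list of three; "roll": the turn about the tool's z in degrees; "jaw": the finger opening in mm, from 0 to 87.6. In form: [{"travel": [tx, ty, tz], "roll": roll, "jaw": jaw}, ...]. A call has 1 to 10 rows; each row shifts and turns the commanded pose from where the row before left it, along the tool's axes as they then stand; what a row does not reach is not made up. A row lasts 1/10 s, in which the tool goes at most 50 mm and 8.59 degrees, less where a joint would pass 70% of its speed; a pose out of reach is approached as far as the arm can. A call with a gripper value outside its range is refused whole. The fingers move at their own pace and stop on an object; the grip force is fixed at half the most. Time passes only in rows, so rows that do not move let the fingers close. It gives the time, the measured TCP pose, the force, the opening and the grip force at its end, in the units of the state.
- ctrl.get_obs(): the state, without advancing time (a new reading comes with each control period).
- ctrl.snapshot(name): name is "side" or "top" or "wrist"; returns the picture (480x640x3 uint8, red, green, blue); there is no depth.
- ctrl.calibration(name): a dict with "K" (3x3 intrinsics, pixels), "extrinsics" (4x4, takes a point from camera to world coordinates); the wrist camera has in their place "hand_eye" (4x4, takes a point from camera to tool coordinates, whose origin is the TCP and whose axes are the flange's). Camera axes: x right, y down, z forward; pixel columns grow to the right and rows downward; lengths in m; the calibration is good to about 2 mm. A picture is of the moment at which its call begins: read the wrist's pose just before it. calibration takes no time and is no camera call.
- ctrl.close_job(): hands the job in; it is judged then, once.
The state is a dict: "clock": time; "joint_pos": joint angles; "qvel": joint speeds; "tau": joint torques, N m; "tool_pos": TCP position; "orientation": TCP orientation; "force": force on the tool from outside, world axes, zero at the start; "moment": the same for the moment, N m; "opening": finger opening in m; "gripper_force": force on a finger pad.
Only numpy, scipy, OpenCV 4.12 (cv2) and the standard library are available. Lean on these libraries where they do the work, as an engineer would, in place of code of your own. Each camera call takes 0.05 s, during which the arm holds its last target. There are 200 camera calls.

## Working session

There is one attempt and no reset: what is moved stays moved. The work goes in short steps, Python scripts to look and compute and a tool call to move; the robot and the scene stay as the last step left them, time stands still between calls to the robot, and variables do not carry over. Pictures are saved under pics/ and viewed, at most 10 in all, crops included, and the job is handed in when it is done.

Besides the shell and the picture viewer there is one more tool, called after "Request:" as name(argument=value, ...) on one line, values as JSON. apply_moves: Moves the arm, as the interface text tells. Its arguments: {"type":"object","properties":{"targets":{"type":"array","items":{"type":"object","properties":{"travel":{"type":"array","items":{"type":"number"}},"roll":{"type":"number"},"jaw":{"type":"number"}}}}},"required":["targets"]}

```bash
mkdir -p pics; python3 - <<'E'
from plant import ctrl
import cv2,numpy as np
np.set_printoptions(precision=4,suppress=True)
o=ctrl.get_obs();print(o)
for n in ("side","top"):
    im=ctrl.snapshot(n);cv2.imwrite(f"pics/{n}0.png",im[:,:,::-1]);c=ctrl.calibration(n);print(n,c["K"],c["extrinsics"])
print(ctrl.calibration("wrist"))
E
```

```text
{'clock': 0.0, 'joint_pos': array([ 81.5375,  20.5924,   0.6358,  -0.0194, -70.1368, -16.5069]), 'qvel': array([ 0.0743,  0.0356,  0.0765, -0.0671, -0.0038,  0.0091]), 'tau': array([ -0.0004, -58.2718,  29.3058,   6.9974,   0.007 ,  -0.0001]), 'tool_pos': array([0.2848, 0.6115, 0.2476]), 'orientation': array([179.9053,  -0.009 , -24.976 ]), 'force': array([-0.315 ,  0.5948,  0.4905]), 'moment': array([-0.0028, -0.0143, -0.0132]), 'gripper_force': 0.0, 'opening': 0.08772444691092764}
side [[447.6492   0.     321.5636]
 [  0.     447.6492 239.6365]
 [  0.       0.       1.    ]] [[-0.9999  0.0132  0.0104  0.5149]
 [ 0.0017  0.6933 -0.7206  0.773 ]
 [-0.0167 -0.7205 -0.6932  0.8895]
 [ 0.      0.      0.      1.    ]]
top [[488.1723   0.     314.1404]
 [  0.     488.1723 243.1246]
 [  0.       0.       1.    ]] [[-0.0152 -0.9802  0.1973  0.2448]
 [-0.9999  0.0133 -0.0108 -0.0052]
 [ 0.008  -0.1975 -0.9803  1.5085]
 [ 0.      0.      0.      1.    ]]
{'K': array([[363.4978,   0.    , 324.3299],
       [  0.    , 363.4978, 243.222 ],
       [  0.    ,   0.    ,   1.    ]]), 'hand_eye': array([[-0.0001, -0.9605, -0.2783,  0.0746],
       [ 1.    , -0.0002,  0.0005,  0.0009],
       [-0.0006, -0.2783,  0.9605, -0.1353],
       [ 0.    ,  0.    ,  0.    ,  1.    ]])}
```

View pics/top0.png

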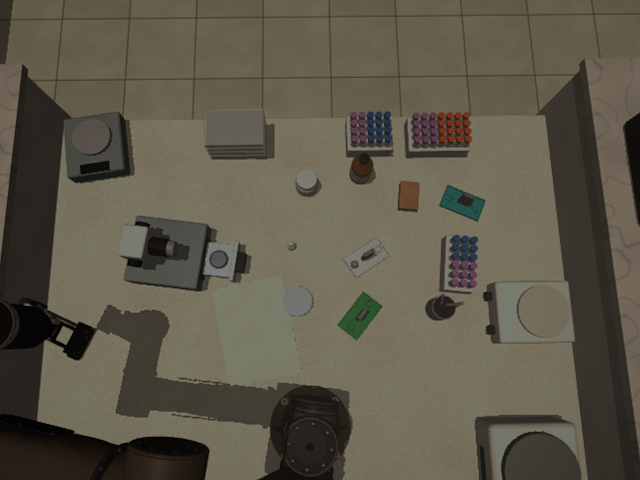

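View pics/side0.png

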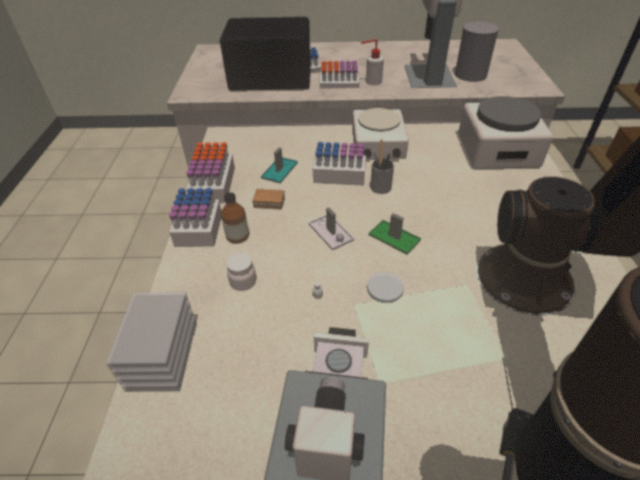

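The top view shows the scope at about (165,253), with its drawer open towards image right and the pull block at (243,262). The side view agrees.

There are three tray-like things in the top view: silver at (366,256), turquoise at (462,202) and green at (360,315). The silver one fits because it is aluminium and has the ball, at its left end near (354,265). I'll confirm that in an enlarged crop.

```bash
cat > h.py <<'E'
import numpy as np,cv2
from plant import ctrl
np.set_printoptions(precision=4,suppress=True)
from scipy.spatial.transform import Rotation as Ro
def cast(n,uv,z,E=None):
    c=ctrl.calibration(n);E=c["extrinsics"] if E is None else E
    d=E[:3,:3]@np.linalg.solve(c["K"],[uv[0],uv[1],1.]);p=E[:3,3]
    return p+d*(z-p[2])/d[2]
def wristE(o):
    T=np.eye(4);T[:3,:3]=Ro.from_euler("xyz",o["orientation"],degrees=True).as_matrix();T[:3,3]=o["tool_pos"]
    return T@ctrl.calibration("wrist")["hand_eye"]
def proj(n,P,E=None):
    c=ctrl.calibration(n);E=c["extrinsics"] if E is None else E
    q=c["K"]@(E[:3,:3].T@(np.asarray(P)-E[:3,3]));return q[:2]/q[2]
E
python3 - <<'E'
from h import *
t=cv2.imread("pics/top0.png")
a=cv2.resize(t[205:305,110:270],None,fx=5,fy=5,interpolation=cv2.INTER_CUBIC)
cv2.imwrite("pics/scope_c.png",cv2.convertScaleAbs(a,alpha=1.8))
a=cv2.resize(t[225:290,330:410],None,fx=8,fy=8,interpolation=cv2.INTER_CUBIC)
cv2.imwrite("pics/tray_c.png",cv2.convertScaleAbs(a,alpha=1.5))
for n,uv,z in [("tray",(366,257),0),("vial",(292,246),.02),("pull",(243,262),.058),("ball",(354,265),.016)]:print(n,cast("top",uv,z))
E
```

```text
tray [ 0.5018 -0.1838  0.    ]
vial [0.5363 0.0473 0.02  ]
pull [0.4818 0.1934 0.058 ]
ball [ 0.4745 -0.1439  0.016 ]
```

View pics/scope_c.png

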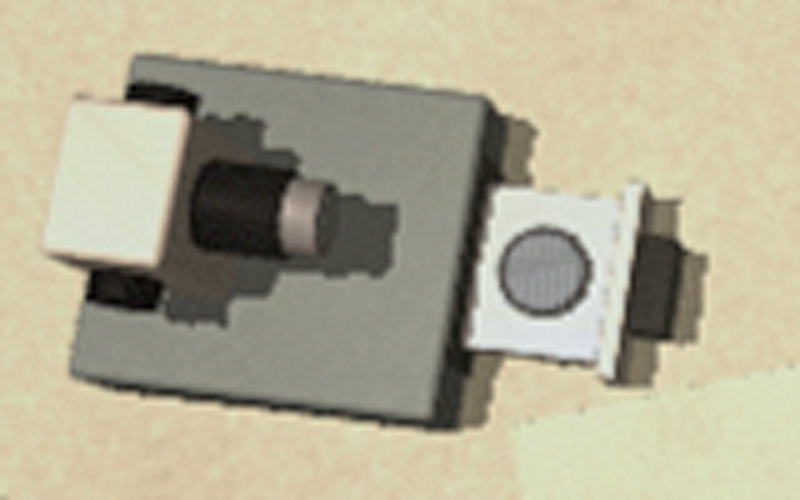

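View pics/tray_c.png

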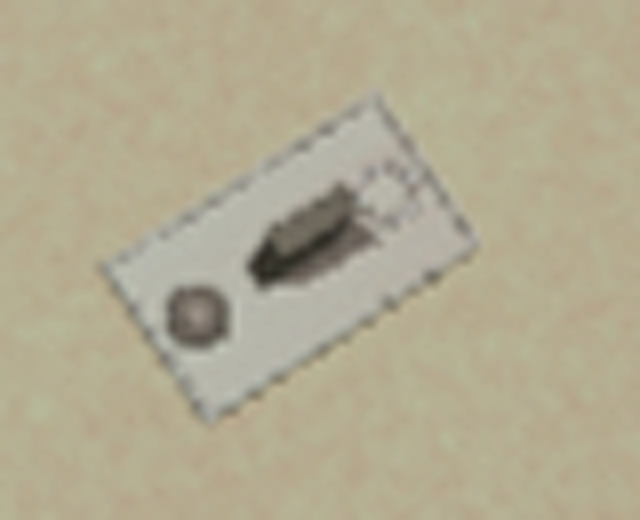

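The scope crop shows the base top with corners at (135,57), (492,100), (437,416) and (72,378), the lens barrel along its middle, and the black pull block at (640–683, 235–340). The tray crop confirms the silver tray: grip plate at (310,225), ball at (198,316) in the lower-left pocket, corners at (375,92), (478,245), (210,422) and (103,265).

```bash
python3 - <<'E'
from h import *
def cr(p,o,s): return [o[i]+(p[i]+.5)/s-.5 for i in (0,1)]
S=np.array([cast("top",cr(p,(110,205),5),.075) for p in [(135,57),(490,98),(437,416),(72,378)]])
print(S);c=S.mean(0);print("centre",c)
f=(S[0]+S[3]-S[1]-S[2])/2;print("len",np.linalg.norm(f),"wid",np.linalg.norm(S[0]-S[3]),np.linalg.norm(S[1]-S[2]))
w=(S[3]-S[0]+S[2]-S[1])/2; print("yaw x",np.degrees(np.arctan2(f[1],f[0])),"from y",np.degrees(np.arctan2(w[1],w[0])))
ex=f/np.linalg.norm(f)
yaw=np.arctan2(f[1],f[0])
for nm,p,z in [("pulltop",(683,238),.058),("pulltop2",(672,338),.058),("panel",(640,185),.066),("panel2",(612,380),.066),("lens",(325,222),.15)]:
    q=cast("top",cr(p,(110,205),5),z); d=q-c; print(nm,q,"scope xy",d@ex,d@np.array([-ex[1],ex[0],0]))
T=np.array([cast("top",cr(p,(330,225),8),.010) for p in [(375,92),(478,245),(210,422),(103,265)]])
tc=T.mean(0);tx=(T[2]+T[3]-T[0]-T[1])/2;print("tray",tc,np.linalg.norm(tx),np.linalg.norm(T[0]-T[1]),"yaw",np.degrees(np.arctan2(tx[1],tx[0])))
print("ball",cast("top",cr((198,316),(330,225),8),.016))
b=c-ex*.110;l=b+ex*.06;v=l-ex*.09;print("front",b,"lens",l,"view",v,"ex",ex)
print(proj("top",[v[0],v[1],.15]))
E
```

```text
[[0.6242 0.5139 0.075 ]
 [0.5959 0.2992 0.075 ]
 [0.4043 0.3249 0.075 ]
 [0.4297 0.5399 0.075 ]]
centre [0.5135 0.4195 0.075 ]
len 0.216565676911579 wid 0.196205037343992 0.1933568846524357
yaw x 82.86520534308674 from y 172.3755935384316
pulltop [0.5116 0.1841 0.058 ] scope xy -0.23374262602470766 -0.027359981628168297
pulltop2 [0.4509 0.19   0.058 ] scope xy -0.2355016787908366 0.03362802010871912
panel [0.543  0.2094 0.066 ] scope xy -0.2048155269851109 -0.05532841962197442
panel2 [0.4252 0.2241 0.066 ] scope xy -0.2048388103621438 0.0634111244144918
lens [0.5067 0.3743 0.15  ] scope xy -0.04566557340946625 0.0011741965229398505
tray [ 0.5018 -0.1829  0.01  ] 0.12727458077521162 0.0722040136587569 yaw 122.12509582440627
ball [ 0.4775 -0.145   0.016 ]
front [0.4999 0.3103 0.075 ] lens [0.5073 0.3699 0.075 ] view [0.4961 0.2806 0.075 ] ex [0.1242 0.9923 0.    ]
[207.7497 252.2252]
```

The scope's +x axis points at a yaw of about 82.6°. The drawer is roughly 87 mm out, with the pull face near (0.481, 0.187). First I'll turn, rise and close the fingers.

Request:
apply_moves(targets=[{"travel": [0, 0, -6], "roll": 8.05, "jaw": 0}, {"travel": [0, 0, -6], "roll": 8.05, "jaw": 0}, {"travel": [0, 0, -6], "roll": 8.05, "jaw": 0}, {"travel": [0, 0, -6], "roll": 8.05, "jaw": 0}, {"travel": [0, 0, -6], "roll": 8.05, "jaw": 0}, {"travel": [0, 0, -6], "roll": 8.05, "jaw": 0}, {"travel": [0, 0, -6], "roll": 8.05, "jaw": 0}, {"travel": [0, 0, -6], "roll": 8.05, "jaw": 0}, {"travel": [0, 0, -6], "roll": 8.05, "jaw": 0}, {"travel": [0, 0, 0], "roll": 0, "jaw": 0}])

```text
clock: 1.1
tool_pos: [0.285, 0.6121, 0.303]
orientation: [-180.0, 0.0, -97.5]
force: [-0.6, 0.9, 0.4]
opening: 0.0136
gripper_force: 0.0
```

Request:
apply_moves(targets=[{"travel": [30, -17.5, 0], "roll": 0, "jaw": 0}, {"travel": [37, -21.5, 0], "roll": 0, "jaw": 0}, {"travel": [37, -21.5, 0], "roll": 0, "jaw": 0}, {"travel": [37, -21.5, 0], "roll": 0, "jaw": 0}, {"travel": [37, -21.5, 0], "roll": 0, "jaw": 0}, {"travel": [37, -21.5, 0], "roll": 0, "jaw": 0}, {"travel": [37, -21.5, 0], "roll": 0, "jaw": 0}, {"travel": [37, -21.5, 0], "roll": 0, "jaw": 0}, {"travel": [37, -21.5, 0], "roll": 0, "jaw": 0}, {"travel": [30, -17.5, 0], "roll": 0, "jaw": 0}])

```text
clock: 2.1
tool_pos: [0.4444, 0.23, 0.3023]
orientation: [180.0, -0.0, -97.2]
force: [0.4, 0.4, 0.2]
opening: 0.0002
gripper_force: 0.0
```

Request:
apply_moves(targets=[{"travel": [30, -15, 0], "roll": 0, "jaw": 0}, {"travel": [30, -10, 0], "roll": 0, "jaw": 0}, {"travel": [15, -2, 0], "roll": 0, "jaw": 0}, {"travel": [0, 0, 0], "roll": 0, "jaw": 0}, {"travel": [0, 0, 0], "roll": 0, "jaw": 0}])

```text
clock: 2.6
tool_pos: [0.4613, 0.1544, 0.3025]
orientation: [-180.0, 0.0, -97.4]
force: [0.4, -0.1, 0.3]
opening: 0.0008
gripper_force: 0.0
```

```bash
python3 - <<'E'
from h import *
o=ctrl.get_obs();im=ctrl.snapshot("wrist");cv2.imwrite("pics/w1.png",im[:,:,::-1]);np.save("w1.npy",wristE(o))
print(o["tool_pos"],o["orientation"],o["joint_pos"],o["opening"])
E
```

```text
[0.4613 0.1544 0.3025] [-179.9994    0.0143  -97.3505] [ 41.7238   0.5333 -17.2834  -0.0093 -72.1721 -49.0715] 0.0007757239613398958
```

View pics/w1.png

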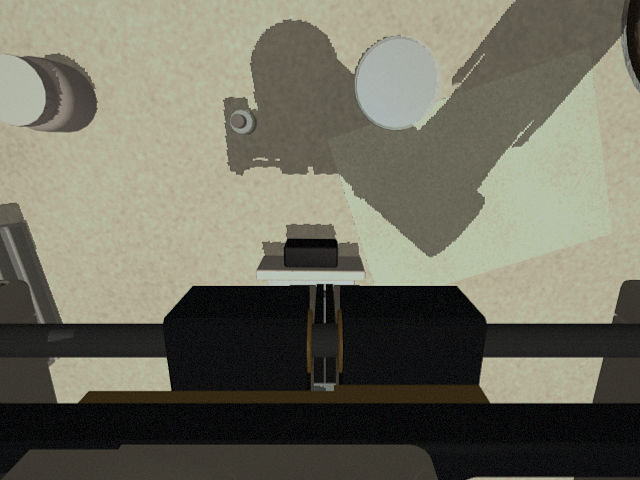

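The wrist view shows the pull block at about (285–338, 239–266) with the white panel behind it, and the vial at (241,121). The fingers are closed.

```bash
python3 - <<'E'
from h import *
E=np.load("w1.npy");print("cam",E[:3,3])
y=np.radians(82.6);ex=np.array([np.cos(y),np.sin(y),0]);ey=np.array([-ex[1],ex[0],0]);c=np.array([.5135,.4195,0])
for uv,z in [((285,239),.022),((338,239),.022),((285,239),.058),((338,239),.058),((257,277),.066),((363,276),.066)]:
    q=cast("wrist",uv,z,E);print(uv,z,q,(q-c)@ex,(q-c)@ey)
im=cv2.imread("pics/w1.png",0);print(im[232:285,305])
E
```

```text
cam [0.4506 0.0792 0.4377]
(285, 239) 0.022 [0.5118 0.1875 0.022 ] -0.23026786101204474 -0.028144242618472322
(338, 239) 0.022 [0.4494 0.1956 0.022 ] -0.23032274186554585 0.03475304469579282
(285, 239) 0.058 [0.5065 0.1781 0.058 ] -0.24024984129968577 -0.024101711160118965
(338, 239) 0.058 [0.4495 0.1855 0.058 ] -0.24029996970937173 0.03334894394963223
(257, 277) 0.066 [0.5425 0.2148 0.066 ] -0.19929582271987364 -0.05510614946425162
(363, 276) 0.066 [0.4273 0.2284 0.066 ] -0.2005699255104327 0.060840245403010446
[101 101  97  93  94  96  76   0   0   7   8  14   8   3   3  17  25  46
  37  41  35  40  31  37  33  30  32  38  35  36  34  29  36  27  22  51
  67  68  97 160 192 191 189 190 188 189 190 189 178 187 187 190 169]
```

Request:
apply_moves(targets=[{"travel": [0, -5, 15], "roll": 0, "jaw": 0}, {"travel": [0, -5, 30], "roll": 0, "jaw": 0}, {"travel": [0, -5, 35], "roll": 0, "jaw": 0}, {"travel": [0, 0, 40], "roll": 0, "jaw": 0}, {"travel": [0, 0, 40], "roll": 0, "jaw": 0}, {"travel": [0, 0, 40], "roll": 0, "jaw": 0}, {"travel": [0, 0, 30], "roll": 0, "jaw": 0}, {"travel": [0, 0, 15], "roll": 0, "jaw": 0}, {"travel": [0, 0, 9], "roll": 0, "jaw": 0}, {"travel": [0, 0, 0], "roll": 0, "jaw": 0}])

```text
clock: 3.65
tool_pos: [0.4757, 0.1528, 0.0475]
orientation: [179.9, -0.1, -97.3]
force: [1.1, 0.0, 0.5]
opening: 0.0007
gripper_force: 0.0
```

Request:
apply_moves(targets=[{"travel": [-10, 0, 0], "roll": 0, "jaw": 0}, {"travel": [-10, 0, 0], "roll": 0, "jaw": 0}, {"travel": [-10, 0, 0], "roll": 0, "jaw": 0}, {"travel": [-10, 0, 0], "roll": 0, "jaw": 0}, {"travel": [-10, 0, 0], "roll": 0, "jaw": 0}, {"travel": [-10, 0, 0], "roll": 0, "jaw": 0}, {"travel": [0, 0, 0], "roll": 0, "jaw": 0}])

```text
clock: 4.35
tool_pos: [0.4844, 0.2134, 0.0486]
orientation: [-180.0, 0.0, -97.4]
force: [-0.9, 0.2, -0.2]
opening: 0.0004
gripper_force: 0.0
```

Request:
apply_moves(targets=[{"travel": [-8, 0, 0], "roll": 0, "jaw": 0}, {"travel": [-8, 0, 0], "roll": 0, "jaw": 0}, {"travel": [-7, 0, 0], "roll": 0, "jaw": 0}, {"travel": [-4, 0, 0], "roll": 0, "jaw": 0}, {"travel": [-4, 0, 0], "roll": 0, "jaw": 0}])

```text
clock: 4.85
tool_pos: [0.488, 0.2429, 0.0485]
orientation: [180.0, -0.0, -97.4]
force: [-0.3, -1.3, -1.3]
opening: 0.0004
gripper_force: 0.5
```

Request:
apply_moves(targets=[{"travel": [-4, 0, 0], "roll": 0, "jaw": 0}, {"travel": [-3, 0, 0], "roll": 0, "jaw": 0}, {"travel": [-3, 0, 0], "roll": 0, "jaw": 0}])

```text
clock: 5.15
tool_pos: [0.489, 0.2514, 0.0485]
orientation: [180.0, -0.1, -97.4]
force: [2.8, -8.6, 2.1]
opening: 0.0007
gripper_force: 3.8
```

Request:
apply_moves(targets=[{"travel": [-2, 0, 0], "roll": 0, "jaw": 0}, {"travel": [-2, 0, 0], "roll": 0, "jaw": 0}])

```text
clock: 5.35
tool_pos: [0.4896, 0.2553, 0.0485]
orientation: [180.0, -0.1, -97.5]
force: [1.3, -4.7, 0.1]
opening: 0.0004
gripper_force: 2.4
```

Request:
apply_moves(targets=[{"travel": [-2, 0, 0], "roll": 0, "jaw": 0}, {"travel": [-2, 0, 0], "roll": 0, "jaw": 0}])

```text
clock: 5.55
tool_pos: [0.4906, 0.2609, 0.0487]
orientation: [-180.0, 0.0, -97.4]
force: [-0.4, 0.4, -0.5]
opening: 0.0002
gripper_force: 0.0
```

The force peaked at about 8 N and then fell away, which fits the drawer passing the detent. I'll move up to the hard stop to confirm.

Request:
apply_moves(targets=[{"travel": [-2, 0, 0], "roll": 0, "jaw": 0}, {"travel": [-1, 0, 0], "roll": 0, "jaw": 0}, {"travel": [-1, 0, 0], "roll": 0, "jaw": 0}])

```text
clock: 5.85
tool_pos: [0.4909, 0.2648, 0.0486]
orientation: [-180.0, 0.0, -97.4]
force: [0.1, 0.3, 0.1]
opening: 0.0007
gripper_force: 0.0
```

Request:
apply_moves(targets=[{"travel": [-1, 0, 0], "roll": 0, "jaw": 0}, {"travel": [-1, 0, 0], "roll": 0, "jaw": 0}])

```text
clock: 6.05
tool_pos: [0.491, 0.2662, 0.0486]
orientation: [180.0, -0.0, -97.4]
force: [1.5, -4.2, 2.6]
opening: 0.0005
gripper_force: 2.0
```

Request:
apply_moves(targets=[{"travel": [-1, 0, 0], "roll": 0, "jaw": 0}, {"travel": [-1, 0, 0], "roll": 0, "jaw": 0}])

```text
clock: 6.25
tool_pos: [0.4909, 0.2664, 0.0486]
orientation: [179.9, -0.2, -97.4]
force: [3.0, -11.9, 6.4]
opening: 0.0005
gripper_force: 5.7
```

Request:
apply_moves(targets=[{"travel": [6, 0, 0], "roll": 0, "jaw": 0}, {"travel": [25, 0, 0], "roll": 0, "jaw": 0}, {"travel": [30, 0, -20], "roll": 0, "jaw": 0}, {"travel": [20, 0, -40], "roll": 0, "jaw": 0}, {"travel": [0, 0, -45], "roll": 0, "jaw": 20}, {"travel": [0, 0, -45], "roll": 0, "jaw": 50}, {"travel": [0, 0, -40], "roll": 0, "jaw": 80}, {"travel": [0, 0, 0], "roll": 0, "jaw": 80}])

```text
clock: 7.05
tool_pos: [0.4834, 0.1896, 0.2449]
orientation: [-179.5, 0.4, -97.4]
force: [0.3, 0.8, 0.3]
opening: 0.027
gripper_force: 0.0
```

Request:
apply_moves(targets=[{"travel": [30, -2, -7], "roll": 0, "jaw": 80}, {"travel": [40, -2, -7], "roll": 0, "jaw": 80}, {"travel": [40, -2, -7], "roll": 0, "jaw": 80}, {"travel": [40, -2, -7], "roll": 0, "jaw": 80}, {"travel": [40, -2, -7], "roll": 0, "jaw": 80}, {"travel": [40, -2, -7], "roll": 0, "jaw": 80}, {"travel": [40, -2, -7], "roll": 0, "jaw": 80}, {"travel": [35, -2, -6], "roll": 0, "jaw": 80}])

```text
clock: 7.85
tool_pos: [0.4568, -0.118, 0.2938]
orientation: [-180.0, 0.0, -97.4]
force: [0.1, 0.7, -0.3]
opening: 0.0797
gripper_force: 0.0
```

Request:
apply_moves(targets=[{"travel": [0, 0, 0], "roll": -7.9, "jaw": 80}, {"travel": [0, 0, 0], "roll": -7.9, "jaw": 80}, {"travel": [0, 0, 0], "roll": -7.9, "jaw": 80}, {"travel": [0, 0, 0], "roll": -7.9, "jaw": 80}, {"travel": [0, 0, 0], "roll": -7.9, "jaw": 80}, {"travel": [0, 0, 0], "roll": 0, "jaw": 80}, {"travel": [0, 0, 0], "roll": 0, "jaw": 80}])

```text
clock: 8.55
tool_pos: [0.4572, -0.1164, 0.2933]
orientation: [-180.0, 0.0, -58.1]
force: [0.6, -0.5, -0.5]
opening: 0.0799
gripper_force: 0.0
```

```bash
python3 - <<'E'
from h import *
o=ctrl.get_obs();im=ctrl.snapshot("wrist");cv2.imwrite("pics/w2.png",im[:,:,::-1]);np.save("w2.npy",wristE(o))
print(o["tool_pos"],o["orientation"],o["joint_pos"],o["opening"])
print(proj("wrist",[.5018,-.183,.01],wristE(o)))
E
```

```text
[ 0.4572 -0.1164  0.2933] [-179.9923    0.0141  -58.1488] [  9.6935  -0.6904 -19.6879  -0.0169 -71.0007  22.1633] 0.07992049174933687
[320.7899 133.2481]
```

View pics/w2.png

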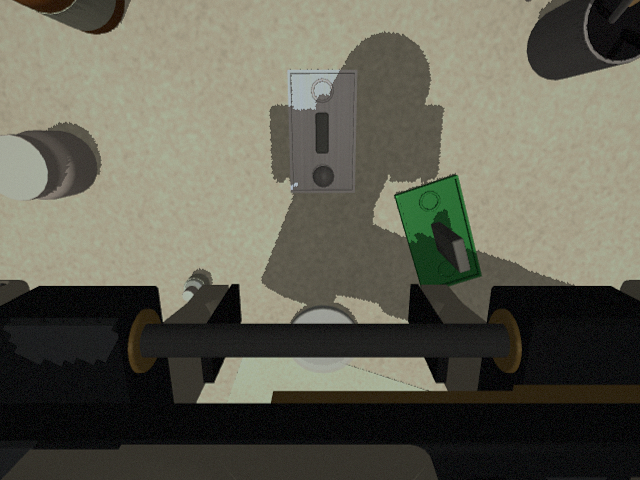

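The wrist view shows the silver tray squarely ahead, with corners at about (289,70), (355,71), (355,191) and (290,191). The grip plate top is around (322,133) and the ball is at (323,176).

```bash
python3 - <<'E'
from h import *
E=np.load("w2.npy")
T=np.array([cast("wrist",p,.01,E) for p in [(289.5,70),(355.5,71),(354.5,191.5),(290.5,191.5)]])
tc=T.mean(0);tx=(T[2]+T[3]-T[0]-T[1])/2;print("tray",tc,np.linalg.norm(tx),np.linalg.norm(T[0]-T[1]),"yaw",np.degrees(np.arctan2(tx[1],tx[0])))
im=cv2.imread("pics/w2.png");g=im.sum(2)
m=(g[105:160,308:338]<150).astype(np.uint8);n,l,s,ce=cv2.connectedComponentsWithStats(m)
for i in range(1,n):
    if s[i,4]>50: print(s[i]+[308,105,0,0,0],ce[i]+[308,105],cast("wrist",ce[i]+[308,105],.082,E))
print("ball",cast("wrist",(323,176),.016,E))
o=ctrl.get_obs();R=Ro.from_euler("xyz",o["orientation"],degrees=True).as_matrix()
print("shift tool",R.T@(tc-o["tool_pos"])*1000)
E
```

```text
tray [ 0.5    -0.1836  0.01  ] 0.127511135138711 0.06956351467398435 yaw 121.76216044203481
[316 113  12  40 333] [321.0601 131.9189] [ 0.5012 -0.1837  0.082 ]
ball [ 0.4755 -0.1452  0.016 ]
shift tool [ 79.633   -0.7329 283.4138]
```

Request:
apply_moves(targets=[{"travel": [20, 0, 10], "roll": 0, "jaw": 80}, {"travel": [30, 0, 25], "roll": 0, "jaw": 80}, {"travel": [20, -0.5, 35], "roll": 0, "jaw": 80}, {"travel": [10, 0, 35], "roll": 0, "jaw": 70}, {"travel": [0, 0, 35], "roll": 0, "jaw": 60}, {"travel": [0, 0, 35], "roll": 0, "jaw": 50}, {"travel": [0, 0, 25], "roll": 0, "jaw": 50}, {"travel": [0, 0, 17], "roll": 0, "jaw": 50}, {"travel": [0, 0, 11], "roll": 0, "jaw": 50}, {"travel": [0, 0, 0], "roll": 0, "jaw": 50}])

```text
clock: 9.6
tool_pos: [0.4995, -0.1839, 0.0642]
orientation: [179.9, 0.1, -58.0]
force: [0.5, 0.3, -0.3]
opening: 0.0502
gripper_force: 0.0
```

Request:
apply_moves(targets=[{"travel": [0, 0, 0], "roll": 0, "jaw": 40}, {"travel": [0, 0, 0], "roll": 0, "jaw": 34}, {"travel": [0, 0, 0], "roll": 0, "jaw": 28}, {"travel": [0, 0, 0], "roll": 0, "jaw": 24}, {"travel": [0, 0, 0], "roll": 0, "jaw": 20}])

```text
clock: 10.1
tool_pos: [0.5005, -0.184, 0.066]
orientation: [-180.0, -0.0, -57.9]
force: [0.0, -0.6, 0.3]
opening: 0.0218
gripper_force: 0.0
```

Now I'll close the fingers slowly onto the 12 mm plate.

Request:
apply_moves(targets=[{"travel": [0, 0, 0], "roll": 0, "jaw": 18}, {"travel": [0, 0, 0], "roll": 0, "jaw": 16.5}, {"travel": [0, 0, 0], "roll": 0, "jaw": 15}, {"travel": [0, 0, 0], "roll": 0, "jaw": 14}, {"travel": [0, 0, 0], "roll": 0, "jaw": 13}, {"travel": [0, 0, 0], "roll": 0, "jaw": 12}, {"travel": [0, 0, 0], "roll": 0, "jaw": 10}, {"travel": [0, 0, 0], "roll": 0, "jaw": 5}, {"travel": [0, 0, 0], "roll": 0, "jaw": 0}, {"travel": [0, 0, 0], "roll": 0, "jaw": 0}])

```text
clock: 11.1
tool_pos: [0.5003, -0.184, 0.0656]
orientation: [-180.0, -0.0, -57.9]
force: [1.1, 0.3, -0.1]
opening: 0.0119
gripper_force: 30.0
```

Request:
apply_moves(targets=[{"travel": [0, 0, -1], "roll": 0, "jaw": 0}, {"travel": [0, 0, -2], "roll": 0, "jaw": 0}, {"travel": [0, 0, -3], "roll": 0, "jaw": 0}, {"travel": [0, 0, -4], "roll": 0, "jaw": 0}, {"travel": [0, 0, -5], "roll": 0, "jaw": 0}, {"travel": [0, 0, -6], "roll": 0, "jaw": 0}, {"travel": [0, 0, -7], "roll": 0, "jaw": 0}, {"travel": [0, 0, -8], "roll": 0, "jaw": 0}, {"travel": [0, 0, -8], "roll": 0, "jaw": 0}, {"travel": [0, 0, -8], "roll": 0, "jaw": 0}])

```text
clock: 12.1
tool_pos: [0.5003, -0.184, 0.1184]
orientation: [-180.0, -0.0, -57.9]
force: [-0.3, 0.6, -3.4]
opening: 0.0118
gripper_force: 30.0
```

Request:
apply_moves(targets=[{"travel": [0, 0, -8], "roll": 0, "jaw": 0}, {"travel": [0, 0, -8], "roll": 0, "jaw": 0}, {"travel": [0, 0, -8], "roll": 0, "jaw": 0}, {"travel": [0, 0, -8], "roll": 0, "jaw": 0}, {"travel": [0, 0, -8], "roll": 0, "jaw": 0}, {"travel": [0, 0, -8], "roll": 0, "jaw": 0}, {"travel": [0, 0, -7], "roll": 0, "jaw": 0}, {"travel": [0, 0, -5], "roll": 0, "jaw": 0}, {"travel": [0, 0, -3], "roll": 0, "jaw": 0}, {"travel": [0, 0, 0], "roll": 0, "jaw": 0}])

```text
clock: 13.1
tool_pos: [0.5004, -0.184, 0.1809]
orientation: [-180.0, -0.0, -57.9]
force: [0.4, 0.4, -3.2]
opening: 0.0122
gripper_force: 30.0
```

```bash
python3 - <<'E'
from h import *
o=ctrl.get_obs();im=ctrl.snapshot("wrist");s=ctrl.snapshot("side");t=ctrl.snapshot("top")
a=cv2.resize(im[:,:,::-1],(400,300));b=s[200:350,270:470,::-1];b=cv2.resize(b,(400,300));c=cv2.resize(t[205:325,110:430,::-1],(800,300))
cv2.imwrite("pics/m3.png",np.vstack([np.hstack([a,b]),cv2.convertScaleAbs(c,alpha=1.5)]))
cv2.imwrite("pics/top3.png",t[:,:,::-1])
print(o["tool_pos"],o["orientation"],o["opening"],o["force"],o["moment"],o["gripper_force"])
E
```

```text
[ 0.5004 -0.184   0.1809] [-179.9739   -0.0197  -57.9156] 0.012150270964952579 [ 0.3937  0.4081 -3.1529] [ 0.0032 -0.0689  0.0306] 29.998337030410767
```

View pics/m3.png

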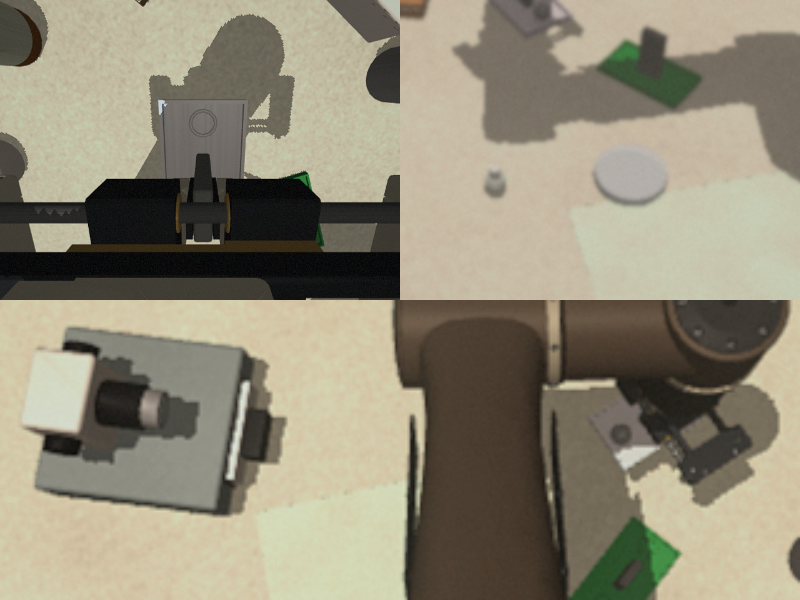

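The montage shows the drawer home, with its panel flush against the base. The tray is held level, the ball is in its pocket at (622,433), and the vial and dish are undisturbed. Next I'll turn the tray with gentle ramps and carry it over.

Request:
apply_moves(targets=[{"travel": [0, 0, -1.5], "roll": 1.5, "jaw": 0}, {"travel": [0, 0, -2], "roll": 3.5, "jaw": 0}, {"travel": [0, 0, -2], "roll": 5, "jaw": 0}, {"travel": [0, 0, -2], "roll": 5, "jaw": 0}, {"travel": [0, 0, -2], "roll": 5, "jaw": 0}, {"travel": [0, 0, -2], "roll": 5, "jaw": 0}, {"travel": [0, 0, -2], "roll": 5, "jaw": 0}, {"travel": [0, 0, -2], "roll": 5, "jaw": 0}, {"travel": [0, 0, -2], "roll": 3, "jaw": 0}, {"travel": [0, 0, -1], "roll": 1.5, "jaw": 0}])

```text
clock: 14.25
tool_pos: [0.5002, -0.184, 0.1991]
orientation: [180.0, -0.0, -97.6]
force: [-0.2, 1.4, -2.4]
opening: 0.012
gripper_force: 30.0
```

Request:
apply_moves(targets=[{"travel": [-4, 0.6, 0], "roll": 0, "jaw": 0}, {"travel": [-8, 1.3, 0], "roll": 0, "jaw": 0}, {"travel": [-13, 2.1, 0], "roll": 0, "jaw": 0}, {"travel": [-18, 2.9, 0], "roll": 0, "jaw": 0}, {"travel": [-22, 3.6, 0], "roll": 0, "jaw": 0}, {"travel": [-25, 4, 0], "roll": 0, "jaw": 0}, {"travel": [-25, 4, 0], "roll": 0, "jaw": 0}, {"travel": [-25, 4, 0], "roll": 0, "jaw": 0}, {"travel": [-25, 4, 0], "roll": 0, "jaw": 0}, {"travel": [-25, 4, 0], "roll": 0, "jaw": 0}])

```text
clock: 15.25
tool_pos: [0.494, 0.0103, 0.1991]
orientation: [-180.0, 0.0, -97.4]
force: [-0.1, 0.0, -2.2]
opening: 0.012
gripper_force: 30.0
```

Request:
apply_moves(targets=[{"travel": [-25, 4, 0], "roll": 0, "jaw": 0}, {"travel": [-25, 4, 0], "roll": 0, "jaw": 0}, {"travel": [-25, 4, 0], "roll": 0, "jaw": 0}, {"travel": [-25, 4, 0], "roll": 0, "jaw": 0}, {"travel": [-22, 3.6, 0], "roll": 0, "jaw": 0}, {"travel": [-18, 2.9, 0], "roll": 0, "jaw": 0}, {"travel": [-13, 2.1, 0], "roll": 0, "jaw": 0}, {"travel": [-8, 1.3, 0], "roll": 0, "jaw": 0}, {"travel": [-4, 0.6, 0], "roll": 0, "jaw": 0}, {"travel": [0, 0, 0], "roll": 0, "jaw": 0}])

```text
clock: 16.25
tool_pos: [0.4895, 0.1756, 0.199]
orientation: [180.0, -0.0, -97.4]
force: [1.0, -0.6, -3.1]
opening: 0.0114
gripper_force: 30.0
```

Request:
apply_moves(targets=[{"travel": [-4, 0.7, 0], "roll": 0, "jaw": 0}, {"travel": [-8, 1.3, 0], "roll": 0, "jaw": 0}, {"travel": [-12, 2, 0], "roll": 0, "jaw": 0}, {"travel": [-13, 2, 0], "roll": 0, "jaw": 0}, {"travel": [-12, 2, 0], "roll": 0, "jaw": 0}, {"travel": [-8, 1.3, 0], "roll": 0, "jaw": 0}, {"travel": [-4, 0.7, 0], "roll": 0, "jaw": 0}, {"travel": [0, 0, 0], "roll": 0, "jaw": 0}, {"travel": [0, 0, 0], "roll": 0, "jaw": 0}, {"travel": [0, 0, 0], "roll": 0, "jaw": 0}])

```text
clock: 17.25
tool_pos: [0.4875, 0.2368, 0.199]
orientation: [180.0, -0.0, -97.4]
force: [-0.1, -0.3, -3.0]
opening: 0.0117
gripper_force: 30.0
```

```bash
python3 - <<'E'
from h import *
o=ctrl.get_obs();s=ctrl.snapshot("side");t=ctrl.snapshot("top")
b=cv2.resize(s[310:460,260:400,::-1],(560,600),interpolation=cv2.INTER_CUBIC)[:,:400]
b=cv2.resize(s[300:480,260:400,::-1],(400,514),interpolation=cv2.INTER_CUBIC)
c=cv2.resize(t[190:319,160:260,::-1],(400,514),interpolation=cv2.INTER_CUBIC)
cv2.imwrite("pics/m4.png",cv2.convertScaleAbs(np.hstack([b,c]),alpha=1.5))
p=o["tool_pos"];P=[p[0]+.1288*.045,p[1]+.9917*.045,p[2]-.0656+.016]
print(p,o["orientation"],o["opening"],o["force"],o["qvel"].max(),"ball exp",P,proj("side",P),proj("top",P),"view",proj("side",[.4931,.282,.15]),proj("top",[.4931,.282,.15]))
E
```

```text
[0.4875 0.2368 0.199 ] [179.9937  -0.0068 -97.4354] 0.011695562300353192 [-0.1291 -0.2808 -3.0016] 0.09906022954512239 ball exp [np.float64(0.4932533512359864), np.float64(0.28143524363103173), np.float64(0.14944824837220333)] [338.689  338.8171] [207.4518 253.2695] view [338.7796 338.9036] [207.2094 253.2911]
```

View pics/m4.png

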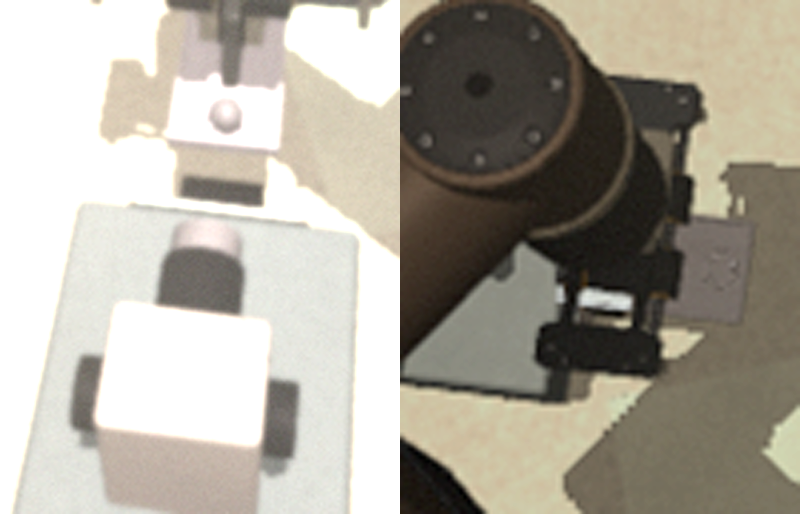

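The side view shows the ball in its pocket at (339,340), against an expected (338.8,338.9). It lies on the lens axis with the drawer shut below it, so I'm handing in.

```bash
python3 -c "
from plant import ctrl
print(ctrl.close_job())"
```

```text
the job is handed in; nothing more can be done
None
```

The drawer is home in its detent, and the tray is held level with the ball in its pocket, within a few mm of the view point by my measurements. The job was handed in at about 17.4 s, with no verdict returned.

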